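# Make up two control-dial prototype kits

### The arm

A 6-joint arm with a two-finger parallel gripper is mounted at the origin on the work surface. World frame = base frame: x ahead of the robot, y to its left, z up, the work surface at z = 0. Lengths are in m, angles in rad, forces in N, time in s.
With the tool pointing down it reaches from about 0.35 to 0.975 m from the base axis. Payload 4.9 kg.
Tool frame: the origin (TCP) lies midway between the tips of the shut fingers; the grasp point (between the pads) lies ctrl.tcp_to_grasp behind it (ctrl.tcp_to_grasp is the distance from the TCP to the grasp point, in m); z points along the fingers, y is the direction in which the jaws open and shut (so a half turn about z gives the same grasp; the last joint's range is limited). The gripper opens to 85 mm and grips with 20 to 120 N. Pads are 22 mm wide; open, the fingers measure 114 mm over their backs; the gripper's body (76 mm by 85 mm) begins 54 mm behind the grasp point. The pads swing forward as they close: fully open they stand 13 mm farther back than shut.
Start: joints at [1.158, 0.053, 1.613, -0, 1.476, -0.119], TCP at [0.181, 0.598, 0.231] pointing down, gripper open.
Joint ranges: [-3.01, 3.01], [-1.01, 2.22], [0.06, 2.58], [-1.02, 4.17], [0.09, 2.62], [-3.14, 3.14]. Speed limits (rad/s): [2.57, 2.57, 3.14, 3.14, 3.14, 3.14].

### API

Orientations are given as a rotation vector (axis times angle).
In Python, from station import ctrl, get_image, calibration, finish_job, models gives the robot as it stands.
- The arm moves only by the shell command python3 -m creep 'ROWS' [FORCE]. ROWS is JSON, a list of rows, each a list of 7 numbers: the opening, from 0 (shut) to 1 (fully open), then the shift along the tool's x, y, z in m, then the turn, a rotation vector about the tool's x, y, z in degrees. A call has 1 to 20 rows; each row shifts and turns the commanded pose from where the row before left it, along the tool's axes as they then stand; what a row does not reach is not made up. A row lasts 1/10 s, in which the tool goes at most 50 mm and 8.59 degrees, less where a joint would pass 70% of its speed; a pose out of reach is approached as far as the arm can. A call with a gripper value outside its range is refused whole. The fingers move at their own pace and stop on an object; FORCE is the grip in N (left out, the last holds). Time passes only in rows, so rows that do not move let the fingers close. It gives the time, the measured TCP pose, the force and the opening at its end, in the units of the state.
- ctrl.get_obs(): the state, without advancing time (a new reading comes with each control period).
- get_image(name): name is "scene" or "top"; returns the picture (420x560x3 uint8, red, green, blue); there is no depth.
- calibration(name): a dict with "mtx" (3x3 intrinsics, pixels), "k1" (the pictures are not rectified: a ray, as slopes to the right and down, at radius r is drawn at 1 + k1 r^2 times it, then the intrinsics apply), "R" (3x3) and "t" (3): a world point X has camera coordinates R X + t. Camera axes: x right, y down, z forward; pixel columns grow to the right and rows downward; lengths in m; the calibration is good to about 2 mm. A picture is of the moment at which its call begins. calibration takes no time and is no camera call.
- finish_job(): hands the job in, once; it reports no verdict.
Trained networks look in the newest picture that a camera, given by its name, has taken for a name from the list of things; names that differ only in an ending like _2 or _b are one class to them, and where a whole thing is asked for, a point or a joint stands for the part that bears it (a point fixed in the world has none). Each returns a list of dicts, best first, with "conf" (0 to 1); they miss things now and then, are a little off and sometimes report something else, mostly with a low value. They report only what shows in the picture. A call takes as long as a camera call. They do not tell look-alikes from the thing itself.
- models.search_frame(camera, name): "extent" ([left, top, right, bottom] in pixels, round what is visible of it).
The state is a dict: "t": time; "q": joint angles; "dq": joint speeds; "effort": joint torques, N m; "tool_pos": TCP position; "tool_rot": TCP orientation; "contact_force": force on the tool from outside, world axes, zero at the start; "wrist_torque": the same for the moment, N m; "opening": finger opening in m.
Only numpy, scipy, OpenCV 4.12 (cv2) and the standard library are available. Lean on these libraries where they do the work, as an engineer would, in place of code of your own. Each camera call takes 0.05 s, during which the arm holds its last target. There are 200 camera calls.

### The job

Make up the two prototype kits from the loose parts in the middle of the desk: the larger stepper motor, the narrower knob and the bearing block go into the three-bay tray, the smaller stepper motor and the wider knob into the two-bay tray. Put one part in each bay, standing upright as it does now and flat on the bay's floor. Leave the roll of tape where it lies.

Things in the scene. Friction and masses are not known exactly. Their poses are not given: they have to be found in the camera images.
- motor_large: the larger stepper motor standing with its shaft up: square body 42 x 42 mm, 34 mm high, dark steel with bright end caps, about 280 g; on top a 2 mm boss and a 5 mm thick shaft rising 18 mm above the body. Origin: centre of the underside; x and y square to the side faces, z up along the shaft. Yaw up to 0.6 rad at the start
- motor_small: the smaller stepper motor standing with its shaft up: square body 28 x 28 mm, 32 mm high, dark steel with bright end caps, about 110 g; on top a 2 mm boss and a 5 mm thick shaft rising 12 mm above the body. Origin: centre of the underside; x and y square to the side faces, z up along the shaft. Yaw up to 0.7 rad at the start
- knob_large: the wider aluminium control knob, a plain round disc with fine ribs and a dark pointer line on top: diameter 50 mm, 30 mm high, about 120 g. Origin: centre of the underside; z up along the axis; any yaw
- knob_small: the narrower aluminium control knob, a plain round disc with fine ribs and a dark pointer line on top: diameter 32 mm, 30 mm high, about 50 g. Origin: centre of the underside; z up along the axis; any yaw
- bearing_block: aluminium bearing block on its foot: foot 56 mm long (x), 20 mm wide (y), 10 mm high; above its middle a 34 x 20 mm body up to 34 mm height with a round steel bearing in its two 34 mm wide faces; about 100 g. Grip it across its 20 mm width (y). Origin: centre of the underside; z up. Yaw up to 1.2 rad at the start
- tray_three: flat grey plastic kit tray with a row of three equal square bays (dark floors), fixed to the desk, 226 x 78 mm and 14 mm high; floor and walls 4 mm thick, bays 70 x 70 mm inside at a pitch of 74 mm. Origin: centre of the underside; x along the row of bays, z up. Bay centres at x = -74, 0, +74 mm, y = 0; bay floor 4 mm above the origin. It lies either side of the stock, its row pointing roughly away from the robot (yaw up to 0.25 rad)
- tray_two: flat grey plastic kit tray with a row of two equal square bays (dark floors), fixed to the desk, 152 x 78 mm and 14 mm high; floor and walls 4 mm thick, bays 70 x 70 mm inside at a pitch of 74 mm. Origin: centre of the underside; x along the row of bays, z up. Bay centres at x = -37, +37 mm, y = 0; bay floor 4 mm above the origin. It lies either side of the stock, its row pointing roughly away from the robot (yaw up to 0.25 rad)
- tape_roll: bystander: brown roll of tape lying flat among the parts, outer diameter 60 mm, hole 38 mm, 18 mm high, loose. Origin: centre of the underside
Mind the look-alikes: they are no part of the job. Leave any yellow look-alike of the knob_large alone. What is shaped like the motor_small but turquoise is not meant.

How it is judged:
At the end, for the whole second after the job is handed in: The named parts stand in their own tray, one in every bay (any bay of that tray): underside within 5 mm of the bay floor, centre within 30 mm of the bay centre along and across the row, upright within 0.12 rad, released and at rest (z of motor_large in the frame of tray_three between 0 and 0.009 m and y of motor_large in the frame of tray_three between -0.03 and 0.03 m and angle between each of motor_large, knob_small, bearing_block, motor_small, knob_large's own z axis and vertical below 0.12 rad and linear speed of each of motor_large, knob_small, bearing_block, motor_small, knob_large below 0.02 m/s and angular speed of each of motor_large, knob_small, bearing_block, motor_small, knob_large below 0.2 rad/s and z of knob_small in the frame of tray_three between 0 and 0.009 m and y of knob_small in the frame of tray_three between -0.03 and 0.03 m and z of bearing_block in the frame of tray_three between 0 and 0.009 m and y of bearing_block in the frame of tray_three between -0.03 and 0.03 m and (x of motor_large in the frame of tray_three between -0.104 and -0.044 m or x of knob_small in the frame of tray_three between -0.104 and -0.044 m or x of bearing_block in the frame of tray_three between -0.104 and -0.044 m) and (x of motor_large in the frame of tray_three between -0.03 and 0.03 m or x of knob_small in the frame of tray_three between -0.03 and 0.03 m or x of bearing_block in the frame of tray_three between -0.03 and 0.03 m) and (x of motor_large in the frame of tray_three between 0.044 and 0.104 m or x of knob_small in the frame of tray_three between 0.044 and 0.104 m or x of bearing_block in the frame of tray_three between 0.044 and 0.104 m) and z of motor_small in the frame of tray_two between 0 and 0.009 m and y of motor_small in the frame of tray_two between -0.03 and 0.03 m and z of knob_large in the frame of tray_two between 0 and 0.009 m and y of knob_large in the frame of tray_two between -0.03 and 0.03 m and (x of motor_small in the frame of tray_two between -0.067 and -0.007 m or x of knob_large in the frame of tray_two between -0.067 and -0.007 m) and (x of motor_small in the frame of tray_two between 0.007 and 0.067 m or x of knob_large in the frame of tray_two between 0.007 and 0.067 m)); the robot touches nothing.
It fails at once if the roll of tape is moved by more than 25 mm (distance of tape_roll from where it was at the start of the episode above 0.025 m).
It also fails if it takes over 122 s, if anything falls off the work surface, if the arm or the gripper's body presses on something with over 40 N, if the wrist force passes 120 N, or if a joint passes its speed limit or range.

## Working session

There is one attempt and no reset: what is moved stays moved. The work goes in short steps, Python scripts to look and compute and a shell command to move; the robot and the scene stay as the last step left them, time stands still between calls to the robot, and variables do not carry over. Pictures are saved under pics/ and viewed, about 12 in all and at most 16, crops included, and the job is handed in when it is done.

```bash
ls; mkdir -p pics; python3 - <<'E'
from station import ctrl,get_image,calibration,models
import cv2,numpy as np
o=ctrl.get_obs();print({k:np.round(v,3) for k,v in o.items()},ctrl.tcp_to_grasp)
for c in("top","scene"):
    im=get_image(c);cv2.imwrite(f"pics/{c}0.png",cv2.resize(im[:,:,::-1],(784,588),interpolation=cv2.INTER_CUBIC))
    np.save(f"pics/{c}0.npy",im)
    print(c,calibration(c))
    for n in "motor_large motor_small knob_large knob_small bearing_block tray_three tray_two tape_roll".split():
        print(n,[(np.round(d["extent"]).tolist(),round(d["conf"],2)) for d in models.search_frame(c,n)][:4])
E
```

```text
pics
{'t': np.float64(0.0), 'q': array([ 1.158,  0.053,  1.614,  0.   ,  1.476, -0.119]), 'dq': array([ 0.001, -0.002,  0.001,  0.001,  0.002,  0.001]), 'effort': array([-0.0000e+00, -3.9369e+01, -3.7018e+01, -0.0000e+00,  7.0000e-03,
       -0.0000e+00]), 'tool_pos': array([0.181, 0.598, 0.23 ]), 'tool_rot': array([-4.600e-01, -3.107e+00,  3.000e-03]), 'contact_force': array([-0.526,  0.629,  0.149]), 'wrist_torque': array([ 0.008, -0.001,  0.014]), 'opening': np.float64(0.085)} 0.0187
top {'mtx': array([[441.44973277,   0.        , 277.30543609],
       [  0.        , 441.44973277, 211.34076376],
       [  0.        ,   0.        ,   1.        ]]), 'k1': -0.10416532701538819, 'R': array([[-0.15115202, -0.98849463, -0.0056072 ],
       [-0.96626321,  0.14894449, -0.21012126],
       [ 0.2085389 , -0.02634223, -0.97765925]]), 't': array([0.06844457, 0.51863569, 0.73140057])}
motor_large [([199.0, 124.0, 227.0, 152.0], 0.69)]
motor_small [([298.0, 176.0, 318.0, 203.0], 0.81), ([342.0, 163.0, 359.0, 180.0], 0.57)]
knob_large [([307.0, 242.0, 336.0, 269.0], 0.96)]
knob_small [([235.0, 2
[... 554 characters left out ...]
218363],
       [-0.58128268, -0.11321616, -0.80578691]]), 't': array([ 0.09793438, -0.36568699,  1.09075308])}
motor_large [([303.0, 327.0, 338.0, 361.0], 0.86), ([97.0, 161.0, 162.0, 267.0], 0.23), ([217.0, 238.0, 239.0, 265.0], 0.16)]
motor_small [([163.0, 246.0, 191.0, 271.0], 0.82), ([218.0, 238.0, 241.0, 262.0], 0.79)]
knob_large [([246.0, 140.0, 274.0, 170.0], 0.89), ([228.0, 182.0, 260.0, 213.0], 0.86)]
knob_small [([316.0, 195.0, 332.0, 217.0], 0.93), ([304.0, 254.0, 337.0, 290.0], 0.67)]
bearing_block [([302.0, 257.0, 336.0, 286.0], 0.7)]
tray_three [([99.0, 161.0, 161.0, 267.0], 0.56)]
tray_two [([398.0, 237.0, 457.0, 332.0], 0.86)]
tape_roll [([185.0, 299.0, 228.0, 344.0], 0.67)]
```

View pics/top0.png

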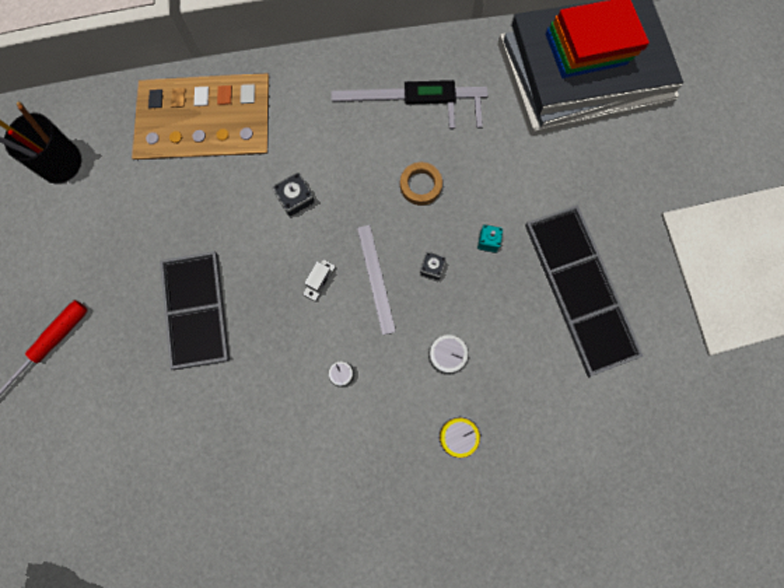

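View pics/scene0.png

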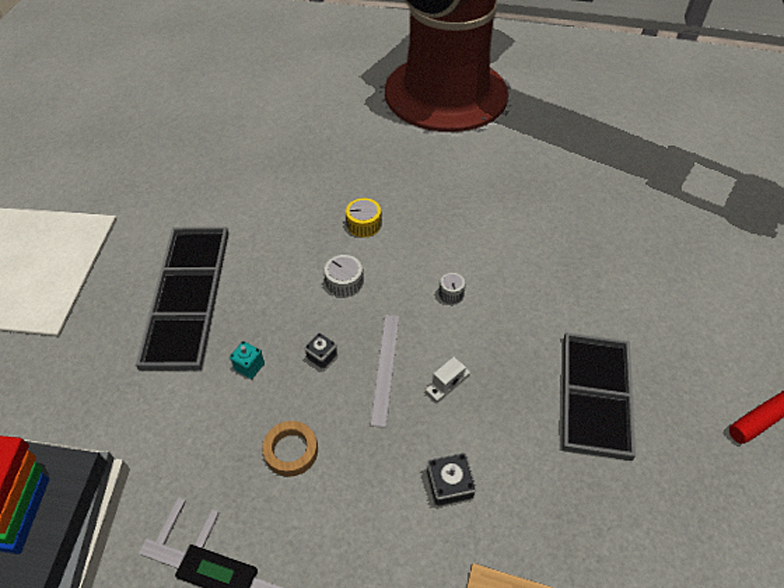

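```bash
cat >h.py <<'E'
from station import ctrl,get_image,calibration,models
import cv2,numpy as np
from scipy.spatial.transform import Rotation as Ro
def proj(c,P):
    k=calibration(c);P=np.atleast_2d(P)@k["R"].T+k["t"];s=P[:,:2]/P[:,2:]
    s=s*(1+k["k1"]*(s**2).sum(1,keepdims=True));return s*k["mtx"][0,0]+k["mtx"][:2,2]
def world(c,uv,z):
    k=calibration(c);d=(np.array(uv,float)-k["mtx"][:2,2])/k["mtx"][0,0];s=d.copy()
    for _ in range(9):s=d/(1+k["k1"]*(s@s))
    r=k["R"].T@np.append(s,1);C=-k["R"].T@k["t"];return (C+r*(z-C[2])/r[2])[:2]
def ortho(c,im,cx,cy,z,half,n):   # up=+x, left=+y
    g=(np.arange(n)+.5)/n*2*half-half
    Y,X=np.meshgrid(cy-g,cx-g);P=np.stack([X.ravel(),Y.ravel(),0*X.ravel()+z],1)
    m=proj(c,P).reshape(n,n,2).astype(np.float32);return cv2.remap(im,m[:,:,0],m[:,:,1],cv2.INTER_LINEAR)
def go(x,y,z,yaw):  # TCP target; yaw = direction of jaw axis (tool y), mod pi
    o=ctrl.get_obs();R=Ro.from_rotvec(o["tool_rot"]);M=R.as_matrix()
    d=M.T@(np.array([x,y,z])-o["tool_pos"]);c=np.arctan2(M[1,1],M[0,1])
    t=(yaw-c+np.pi/2)%np.pi-np.pi/2
    print("shift mm",np.round(d*1000,1),"turn z deg (tool)",round(-np.degrees(t),1),"q6",round(o["q"][5],2),"tilt",np.round(M[:,2],3),"jawyaw",round(c,3),"open",o["opening"].round(4))
E
python3 - <<'E'
from h import *
im=np.load("pics/top0.npy")
B=dict(motor_large=(199,124,227,152,.034),motor_small=(298,176,318,203,.032),knob_large=(307,242,336,269,.03),knob_small=(235,256,253,276,.03),bearing_block=(217,187,241,215,.034),tape=(284,118,318,152,.018))
ps=[]
for n,b in B.items():
    p=world("top",((b[0]+b[2])/2,(b[1]+b[3])/2),b[4]/2);print(n,p.round(4))
    q=ortho("top",im,*p,b[4],.05,250);q=np.ascontiguousarray(q)
    for v in (62,125,187):cv2.line(q,(v,0),(v,250),(255,0,0),1);cv2.line(q,(0,v),(250,v),(255,0,0),1)
    ps.append(q)
cv2.imwrite("pics/parts.png",np.vstack([np.hstack(ps[:3]),np.hstack(ps[3:])])[:,:,::-1])
for n,(u,v) in dict(three=(417,209),two=(139,222)).items():
    p=world("top",(u,v),.014);q=ortho("top",im,*p,.014,.16,640)
    m=(q.max(2)<35).astype(np.uint8)
    cs=[c for c in cv2.findContours(m,0,2)[0] if 8000<cv2.contourArea(c)]
    for c in cs:
        r=cv2.minAreaRect(c);print(n,"bay",np.round([p[0]+.16-r[0][1]/2000,p[1]+.16-r[0][0]/2000],4),np.round(r[1],0)/2,r[2])
E
```

```text
motor_large [0.6951 0.0899]
motor_small [ 0.5644 -0.076 ]
knob_large [ 0.4371 -0.0799]
knob_small [0.4397 0.0636]
bearing_block [0.5647 0.0749]
tape [ 0.6777 -0.0816]
three bay [ 0.4302 -0.2887] [66. 65.] 79.13594055175781
three bay [ 0.5026 -0.2752] [66.  65.5] 79.69515228271484
three bay [ 0.5746 -0.2603] [66.5 63.5] 79.26110076904297
two bay [0.5171 0.2524] [64.5 66. ] 89.18154907226562
two bay [0.5908 0.2533] [64.5 66.5] 89.28384399414062
```

View pics/parts.png

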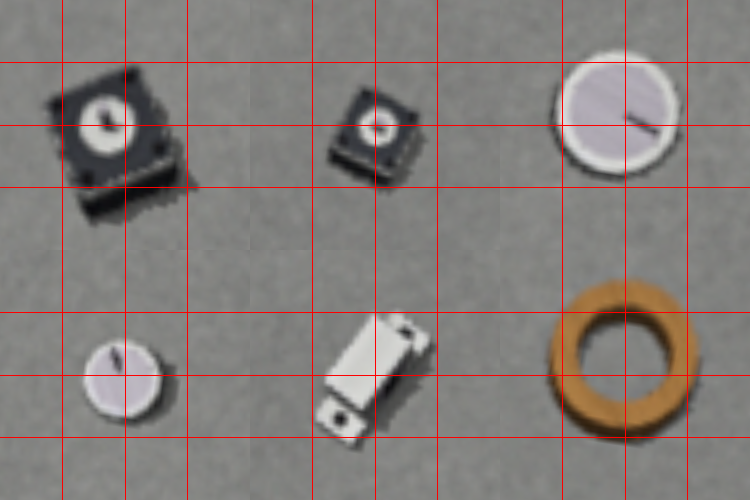

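```bash
python3 -c "
from h import *
go(.694,.096,.11,1.95)"
```

```text
Traceback (most recent call last):
  File "h.py", line 19, in go
    print("shift mm",np.round(d*1000,1),"turn z deg (tool)",round(-np.degrees(t),1),"q6",round(o["q"][5],2),"tilt",np.round(M[:,2],3),"jawyaw",round(c,3),"open",o["opening"].round(4))
                                                                                                                                                                 ^^^^^^^^^^^^^^^^^^
AttributeError: 'float' object has no attribute 'round'
```

```bash
sed -i 's/o\["opening"\].round(4)/round(float(o["opening"]),4),"t",o["t"]/' h.py; python3 -c "
from h import *
go(.694,.096,.11,1.95)"
```

```text
shift mm [-636.5 -332.1  121.3] turn z deg (tool) -38.6 q6 -0.12 tilt [-0.  0. -1.] jawyaw 1.277 open 0.0855 t 0.9
```

```bash
python3 -m creep '[[1,-0.04,-0.021,0.0075,0,0,0],[1,-0.04,-0.021,0.0075,0,0,0],[1,-0.04,-0.021,0.0075,0,0,0],[1,-0.04,-0.021,0.0075,0,0,0],[1,-0.04,-0.021,0.0075,0,0,0],[1,-0.04,-0.021,0.0075,0,0,0],[1,-0.04,-0.021,0.0075,0,0,0],[1,-0.04,-0.021,0.0075,0,0,0],[1,-0.04,-0.021,0.0075,0,0,0],[1,-0.04,-0.021,0.0075,0,0,0],[1,-0.04,-0.021,0.0075,0,0,0],[1,-0.04,-0.021,0.0075,0,0,0],[1,-0.04,-0.021,0.0075,0,0,0],[1,-0.04,-0.021,0.0075,0,0,0],[1,-0.04,-0.021,0.0075,0,0,0],[1,-0.036,-0.017,0.008,0,0,0],[1,0,0,0,0,0,-8.5],[1,0,0,0,0,0,-8.5],[1,0,0,0,0,0,-8.5],[1,0,0,0,0,0,-8.5]]' 40; python3 -c "
from h import *
go(.694,.096,.01,1.95)"
```

```text
t: 2.9
tool_pos: [0.6937, 0.096, 0.1106]
tool_rot: [0.478, -3.105, -0.0]
contact_force: [0.0, 0.2, 0.4]
opening: 0.0852
shift mm [-3.000e-01 -1.000e-01  1.006e+02] turn z deg (tool) -4.2 q6 -1.84 tilt [-0. -0. -1.] jawyaw 1.876 open 0.0852 t 2.9
```

```bash
python3 -m creep '[[1,0,0,0.03,0,0,-4.2],[1,0,0,0.03,0,0,0],[1,0,0,0.025,0,0,0],[1,0,0,0.015,0,0,0],[1,0,0,0,0,0,0],[0,0,0,0,0,0,0],[0,0,0,0,0,0,0],[0,0,0,0,0,0,0],[0,0,0,0,0,0,0],[0,0,0,0,0,0,0],[0,0,0,0,0,0,0],[0,0,0,0,0,0,0]]' 60; python3 -c "
from h import *
go(.43,-.289,.1,1.765)
im=get_image('scene');cv2.imwrite('pics/g1.png',im[:,:,::-1][200:400,200:450].repeat(3,0).repeat(3,1))"
```

```text
t: 4.1
tool_pos: [0.6952, 0.0964, 0.0132]
tool_rot: [-0.582, 3.083, -0.001]
contact_force: [-0.5, 0.2, 5.5]
opening: 0.0409
shift mm [ 387.1 -262.4  -87.9] turn z deg (tool) 10.2 q6 -1.91 tilt [ 0.004  0.    -1.   ] jawyaw 1.944 open 0.0409 t 4.1
```

View pics/g1.png

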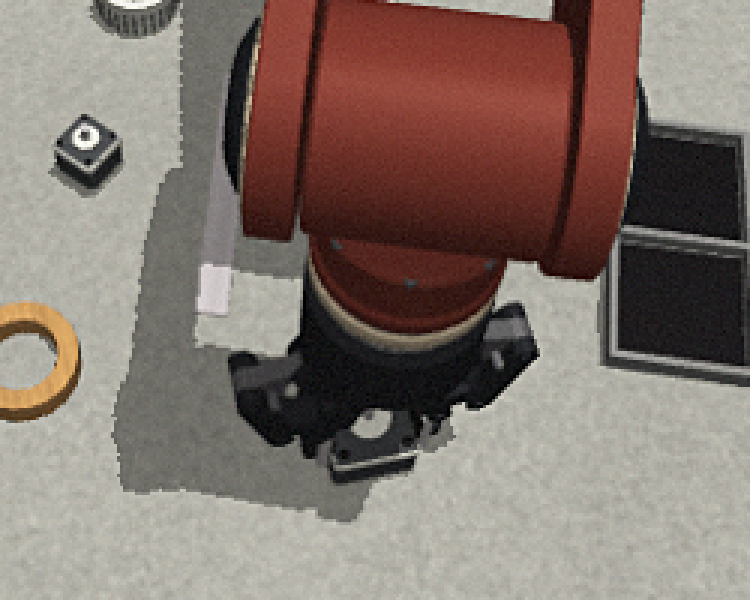

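```bash
python3 -m creep '[[0,0,0,-0.02,0,0,0],[0,0,0,-0.035,0,0,0],[0,0,0,-0.035,0,0,0]]' 60; python3 -c "
from h import *
go(.5746,-.2603,.1,1.765)"
```

```text
t: 4.45
tool_pos: [0.6919, 0.0962, 0.1005]
tool_rot: [0.582, -3.083, -0.001]
contact_force: [0.9, 0.9, -2.7]
opening: 0.0406
shift mm [ 239.1 -289.2    1. ] turn z deg (tool) 10.2 q6 -1.91 tilt [-0.004 -0.    -1.   ] jawyaw 1.944 open 0.0406 t 4.45
```

```bash
python3 -m creep '[[0,0.024,-0.029,0,0,0,0],[0,0.024,-0.029,0,0,0,0],[0,0.024,-0.029,0,0,0,0],[0,0.024,-0.029,0,0,0,0],[0,0.024,-0.029,0,0,0,0],[0,0.024,-0.029,0,0,0,0],[0,0.024,-0.029,0,0,0,0],[0,0.024,-0.029,0,0,0,0],[0,0.024,-0.029,0,0,0,0],[0,0.023,-0.028,0,0,0,5.1],[0,0,0,0,0,0,5.1],[0,0,0,0,0,0,0]]'; python3 -c "
from h import *
go(.5746,-.2603,.017,1.765)"
```

```text
t: 5.65
tool_pos: [0.5753, -0.2607, 0.1008]
tool_rot: [0.303, -3.126, -0.001]
contact_force: [-0.8, 0.6, -4.3]
opening: 0.0408
shift mm [ 0.5  0.4 83.8] turn z deg (tool) -0.1 q6 -2.31 tilt [-0.001  0.001 -1.   ] jawyaw 1.764 open 0.0408 t 5.65
```

```bash
python3 -m creep '[[0,0,0,0.03,0,0,0],[0,0,0,0.03,0,0,0],[0,0,0,0.014,0,0,0],[0,0,0,0.006,0,0,0],[0,0,0,0.004,0,0,0],[0,0,0,0,0,0,0]]'; python3 -m creep '[[1,0,0,0,0,0,0],[1,0,0,0,0,0,0],[1,0,0,0,0,0,0],[1,0,0,-0.01,0,0,0],[1,0,0,-0.04,0,0,0],[1,0,0,-0.04,0,0,0]]'; python3 -c "
from h import *
go(.5703,.0771,.11,.92)"
```

```text
t: 6.25
tool_pos: [0.5773, -0.2602, 0.0181]
tool_rot: [-0.307, 3.125, -0.002]
contact_force: [1.1, 0.3, -3.8]
opening: 0.0405
t: 6.85
tool_pos: [0.5755, -0.2596, 0.1074]
tool_rot: [0.305, -3.125, -0.002]
contact_force: [0.9, -0.4, 0.8]
opening: 0.0855
shift mm [-60.1 331.3  -2.2] turn z deg (tool) 48.5 q6 -2.31 tilt [-0.002  0.001 -1.   ] jawyaw 1.766 open 0.0855 t 6.85
```

```bash
python3 -m creep '[[1,-0.0075,0.0414,0,0,0,0],[1,-0.0075,0.0414,0,0,0,0],[1,-0.0075,0.0414,0,0,0,0],[1,-0.0075,0.0414,0,0,0,0],[1,-0.0075,0.0414,0,0,0,0],[1,-0.0075,0.0414,0,0,0,0],[1,-0.0075,0.0414,0,0,0,0],[1,-0.0075,0.0414,0,0,0,0],[1,0,0,0,0,0,8.1],[1,0,0,0,0,0,8.1],[1,0,0,0,0,0,8.1],[1,0,0,0,0,0,8.1],[1,0,0,0,0,0,8.1],[1,0,0,0,0,0,8]]'; python3 -c "
from h import *
go(.5703,.0771,.012,.92)
im=get_image('top');cv2.imwrite('pics/t1.png',cv2.resize(im[100:310,90:480,::-1],(780,420),interpolation=2))"
```

```text
t: 8.25
tool_pos: [0.5715, 0.0766, 0.108]
tool_rot: [1.014, 2.972, 0.001]
contact_force: [0.4, 0.7, -0.1]
opening: 0.0856
shift mm [ 1.3 -0.4 96. ] turn z deg (tool) -0.4 q6 -0.91 tilt [ 0.001  0.    -1.   ] jawyaw 0.913 open 0.0856 t 8.25
```

View pics/t1.png

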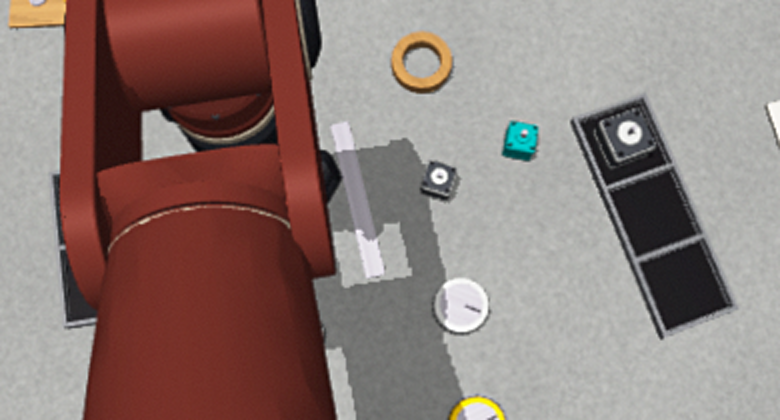

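Motor_large stands upright and centred in the far bay of tray_three (crop about 628,132). Next I grip the bearing block.

```bash
python3 -m creep '[[1,0.001,0,0.03,0,0,0],[1,0,0,0.03,0,0,0],[1,0,0,0.025,0,0,0],[1,0,0,0.011,0,0,0],[1,0,0,0,0,0,0],[0,0,0,0,0,0,0],[0,0,0,0,0,0,0],[0,0,0,0,0,0,0],[0,0,0,0,0,0,0],[0,0,0,0,0,0,0],[0,0,0,0,0,0,0],[0,0,0,0,0,0,0],[0,0,0,0,0,0,0]]' 40; python3 -m creep '[[0,0,0,-0.02,0,0,0],[0,0,0,-0.035,0,0,0],[0,0,0,-0.035,0,0,0],[0,0,0,0,0,0,0]]'; python3 -c "
from h import *
go(.5026,-.2752,.1,1.765)"
```

```text
t: 9.6
tool_pos: [0.571, 0.0772, 0.0118]
tool_rot: [1.005, 2.975, 0.001]
contact_force: [0.6, -0.2, 6.1]
opening: 0.0194
t: 10.0
tool_pos: [0.5737, 0.0773, 0.1062]
tool_rot: [1.003, 2.968, 0.005]
contact_force: [0.5, 0.8, -0.1]
opening: 0.0189
shift mm [-157.2 -323.4    5.5] turn z deg (tool) -48.5 q6 -0.91 tilt [ 0.009  0.    -1.   ] jawyaw 0.919 open 0.0189 t 10.0
```

```bash
python3 -m creep '[[0,-0.0196,-0.0404,0,0,0,0],[0,-0.0196,-0.0404,0,0,0,0],[0,-0.0196,-0.0404,0,0,0,0],[0,-0.0196,-0.0404,0,0,0,0],[0,-0.0196,-0.0404,0,0,0,0],[0,-0.0196,-0.0404,0,0,0,0],[0,-0.0196,-0.0404,0,0,0,0],[0,-0.0196,-0.0404,0,0,0,0],[0,0,0,0,0,0,-8.1],[0,0,0,0,0,0,-8.1],[0,0,0,0,0,0,-8.1],[0,0,0,0,0,0,-8.1],[0,0,0,0,0,0,-8.1],[0,0,0,0,0,0,-8],[0,0,0,0,0,0,0]]'; python3 -c "
from h import *
go(.5026,-.2752,.016,1.765)"
```

```text
t: 11.5
tool_pos: [0.4979, -0.2742, 0.0989]
tool_rot: [0.305, -3.124, -0.003]
contact_force: [-0.9, -0.1, -1.2]
opening: 0.0193
shift mm [-4.6 -2.1 82.9] turn z deg (tool) 0.0 q6 -2.4 tilt [-0.002  0.002 -1.   ] jawyaw 1.765 open 0.0193 t 11.5
```

```bash
python3 -m creep '[[0,-0.004,-0.002,0.03,0,0,0],[0,0,0,0.03,0,0,0],[0,0,0,0.014,0,0,0],[0,0,0,0.006,0,0,0],[0,0,0,0.003,0,0,0],[0,0,0,0,0,0,0]]'; python3 -m creep '[[1,0,0,0,0,0,0],[1,0,0,0,0,0,0],[1,0,0,0,0,0,0],[1,0,0,-0.01,0,0,0],[1,0,0,-0.04,0,0,0],[1,0,0,-0.04,0,0,0],[1,0,0,0,0,0,0]]'; python3 -c "
from h import *
go(.4381,.0648,.11,1.765)"
```

```text
t: 12.1
tool_pos: [0.5037, -0.2764, 0.0185]
tool_rot: [-0.305, 3.126, -0.001]
contact_force: [0.4, 0.7, -1.2]
opening: 0.0186
t: 12.8
tool_pos: [0.5073, -0.2789, 0.1162]
tool_rot: [-0.305, 3.116, -0.014]
contact_force: [1.0, -1.0, 1.0]
opening: 0.0858
shift mm [  1.3 350.7   2.7] turn z deg (tool) 0.0 q6 -2.4 tilt [ 0.011 -0.008 -1.   ] jawyaw 1.766 open 0.0858 t 12.8
```

```bash
python3 -m creep '[[1,0,0.0438,0,0,0,0],[1,0,0.0438,0,0,0,0],[1,0,0.0438,0,0,0,0],[1,0,0.0438,0,0,0,0],[1,0,0.0438,0,0,0,0],[1,0,0.0438,0,0,0,0],[1,0,0.0438,0,0,0,0],[1,0,0.0438,0,0,0,0],[1,0,0,0,0,0,0],[1,0,0,0,0,0,0]]'; python3 -c "
from h import *
go(.4381,.0648,.010,1.765)
im=get_image('top');cv2.imwrite('pics/t2.png',cv2.resize(im[100:310,90:480,::-1],(780,420),interpolation=2))"
```

```text
t: 13.8
tool_pos: [0.4353, 0.0683, 0.1082]
tool_rot: [-0.31, 3.126, -0.001]
contact_force: [-0.7, -0.6, 0.9]
opening: 0.0855
shift mm [-2.  -3.9 98.2] turn z deg (tool) 0.2 q6 -1.78 tilt [ 0.001 -0.001 -1.   ] jawyaw 1.768 open 0.0855 t 13.8
```

View pics/t2.png

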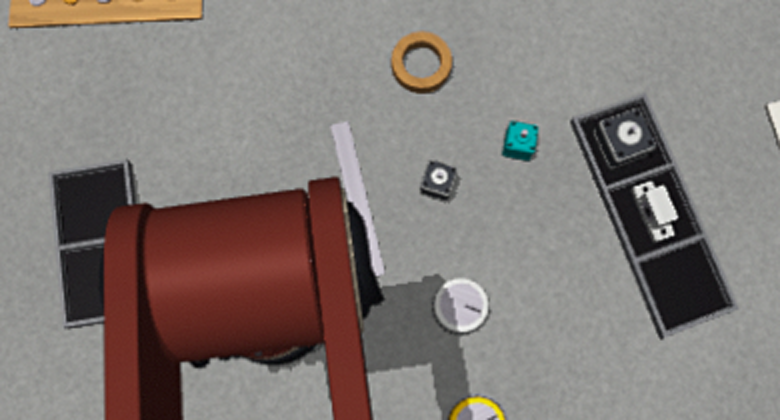

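The bearing block stands upright in the middle bay (crop about 657,208). Next is the small knob.

```bash
python3 -m creep '[[1,-0.002,-0.004,0.03,0,0,0],[1,0,0,0.03,0,0,0],[1,0,0,0.025,0,0,0],[1,0,0,0.013,0,0,0],[1,0,0,0,0,0,0],[0,0,0,0,0,0,0],[0,0,0,0,0,0,0],[0,0,0,0,0,0,0],[0,0,0,0,0,0,0],[0,0,0,0,0,0,0],[0,0,0,0,0,0,0],[0,0,0,0,0,0,0],[0,0,0,0,0,0,0]]' 40; python3 -m creep '[[0,0,0,-0.02,0,0,0],[0,0,0,-0.035,0,0,0],[0,0,0,-0.035,0,0,0],[0,0,0,0,0,0,0]]'; python3 -c "
from h import *
go(.4302,-.2887,.1,1.765)"
```

```text
t: 15.15
tool_pos: [0.4393, 0.0642, 0.0112]
tool_rot: [-0.306, 3.124, -0.001]
contact_force: [-1.3, 0.5, 5.9]
opening: 0.0309
t: 15.55
tool_pos: [0.4418, 0.0642, 0.1053]
tool_rot: [-0.305, 3.116, -0.002]
contact_force: [0.3, 0.1, 0.2]
opening: 0.0305
shift mm [  79.9 -343.9    5.3] turn z deg (tool) 0.1 q6 -1.79 tilt [ 0.011 -0.    -1.   ] jawyaw 1.766 open 0.0305 t 15.55
```

```bash
python3 -m creep '[[0,0.0097,-0.043,0,0,0,0],[0,0.0097,-0.043,0,0,0,0],[0,0.0097,-0.043,0,0,0,0],[0,0.0097,-0.043,0,0,0,0],[0,0.0097,-0.043,0,0,0,0],[0,0.0097,-0.043,0,0,0,0],[0,0.0097,-0.043,0,0,0,0],[0,0.0097,-0.043,0,0,0,0],[0,0,0,0,0,0,0],[0,0,0,0,0,0,0],[0,0,0,0,0,0,0]]'; python3 -c "
from h import *
go(.4302,-.2887,.015,1.765)"
```

```text
t: 16.65
tool_pos: [0.4281, -0.2871, 0.0987]
tool_rot: [0.307, -3.125, -0.003]
contact_force: [-0.5, 0.0, -0.5]
opening: 0.0302
shift mm [-1.9 -2.1 83.7] turn z deg (tool) 0.1 q6 -2.5 tilt [-0.001  0.002 -1.   ] jawyaw 1.766 open 0.0302 t 16.65
```

```bash
python3 -m creep '[[0,-0.002,-0.002,0.03,0,0,0],[0,0,0,0.03,0,0,0],[0,0,0,0.014,0,0,0],[0,0,0,0.006,0,0,0],[0,0,0,0.003,0,0,0],[0,0,0,0,0,0,0],[0,0,0,0,0,0,0]]'; python3 -m creep '[[1,0,0,0,0,0,0],[1,0,0,0,0,0,0],[1,0,0,0,0,0,0],[1,0,0,-0.01,0,0,0],[1,0,0,-0.04,0,0,0],[1,0,0,-0.04,0,0,0],[1,0,0,0,0,0,0],[1,0,0,0,0,0,0]]'; python3 -c "
from h import *
go(.5636,-.0772,.107,1.14)"
```

```text
t: 17.35
tool_pos: [0.4318, -0.2906, 0.0182]
tool_rot: [-0.306, 3.125, -0.003]
contact_force: [-0.7, 0.5, -0.6]
opening: 0.0305
t: 18.15
tool_pos: [0.4318, -0.2908, 0.109]
tool_rot: [-0.305, 3.124, -0.005]
contact_force: [0.2, 0.5, -0.3]
opening: 0.0853
shift mm [-170.6  184.     1.8] turn z deg (tool) 35.8 q6 -2.5 tilt [ 0.003 -0.003 -1.   ] jawyaw 1.766 open 0.0853 t 18.15
```

Now over to motor_small: 6 rows of shift, then the turn.

```bash
python3 -m creep '[[1,-0.0285,0.0307,0,0,0,0],[1,-0.0285,0.0307,0,0,0,0],[1,-0.0285,0.0307,0,0,0,0],[1,-0.0285,0.0307,0,0,0,0],[1,-0.0285,0.0307,0,0,0,0],[1,-0.0285,0.0307,0,0,0,0],[0.75,0,0,0,0,0,7.2],[0.75,0,0,0,0,0,7.2],[0.75,0,0,0,0,0,7.2],[0.75,0,0,0,0,0,7.2],[0.75,0,0,0,0,0,7],[0.75,0,0,0,0,0,0],[0.75,0,0,0,0,0,0]]'; python3 -c "
from h import *
go(.5636,-.0772,.012,1.14)
im=get_image('top');cv2.imwrite('pics/t3.png',cv2.resize(im[100:310,90:480,::-1],(780,420),interpolation=2))"
```

```text
t: 19.45
tool_pos: [0.5622, -0.0759, 0.1056]
tool_rot: [-0.666, -3.068, -0.0]
contact_force: [0.9, 0.1, 0.4]
opening: 0.064
shift mm [-2.1 -0.6 93.6] turn z deg (tool) 0.2 q6 -1.41 tilt [-0.002  0.001 -1.   ] jawyaw 1.143 open 0.064 t 19.45
```

View pics/t3.png

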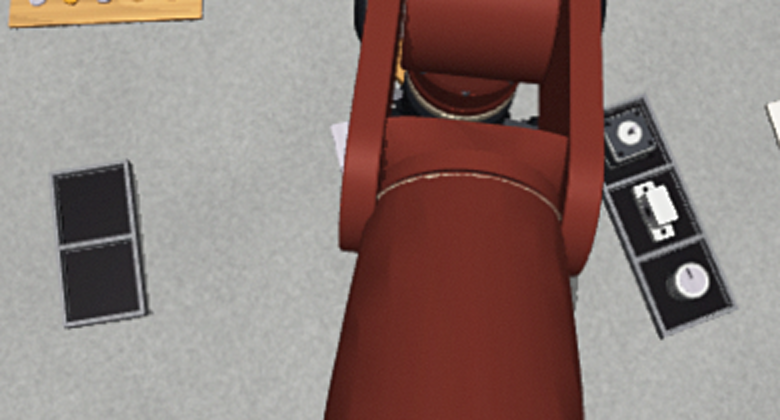

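The small knob is in the near bay (crop about 690,280), so tray_three is full. Next I grip motor_small.

```bash
python3 -m creep '[[0.75,-0.002,-0.001,0.03,0,0,0],[0.75,0,0,0.03,0,0,0],[0.75,0,0,0.023,0,0,0],[0.75,0,0,0.011,0,0,0],[0.75,0,0,0,0,0,0],[0,0,0,0,0,0,0],[0,0,0,0,0,0,0],[0,0,0,0,0,0,0],[0,0,0,0,0,0,0],[0,0,0,0,0,0,0],[0,0,0,0,0,0,0],[0,0,0,0,0,0,0],[0,0,0,0,0,0,0]]' 40; python3 -m creep '[[0,0,0,-0.02,0,0,0],[0,0,0,-0.035,0,0,0],[0,0,0,-0.035,0,0,0],[0,0,0,0,0,0,0],[0,0,0,0,0,0,0]]'; python3 -c "
from h import *
go(.5908,.2533,.1,1.583)"
```

```text
t: 20.8
tool_pos: [0.566, -0.0783, 0.0148]
tool_rot: [0.669, 3.066, -0.0]
contact_force: [-0.6, -0.4, 6.0]
opening: 0.0273
t: 21.3
tool_pos: [0.5648, -0.0779, 0.1035]
tool_rot: [0.67, 3.068, -0.0]
contact_force: [-0.3, -0.4, -2.5]
opening: 0.027
shift mm [114.3 311.9   3.4] turn z deg (tool) -25.3 q6 -1.41 tilt [ 0.002 -0.    -1.   ] jawyaw 1.141 open 0.027 t 21.3
```

```bash
python3 -m creep '[[0,0.0143,0.039,0,0,0,0],[0,0.0143,0.039,0,0,0,0],[0,0.0143,0.039,0,0,0,0],[0,0.0143,0.039,0,0,0,0],[0,0.0143,0.039,0,0,0,0],[0,0.0143,0.039,0,0,0,0],[0,0.0143,0.039,0,0,0,0],[0,0.0143,0.039,0,0,0,0],[0,0,0,0,0,0,-8.4],[0,0,0,0,0,0,-8.4],[0,0,0,0,0,0,-8.4],[0,0,0,0,0,0,0],[0,0,0,0,0,0,0]]'; python3 -c "
from h import *
go(.5908,.2533,.018,1.583)"
```

```text
t: 22.6
tool_pos: [0.5893, 0.2531, 0.1008]
tool_rot: [0.011, -3.138, 0.001]
contact_force: [0.6, 0.0, -1.2]
opening: 0.0269
shift mm [-1.8  0.3 82.8] turn z deg (tool) -0.3 q6 -1.29 tilt [-0.003 -0.001 -1.   ] jawyaw 1.578 open 0.0269 t 22.6
```

```bash
python3 -m creep '[[0,-0.001,0,0.03,0,0,0],[0,0,0,0.03,0,0,0],[0,0,0,0.014,0,0,0],[0,0,0,0.006,0,0,0],[0,0,0,0.003,0,0,0],[0,0,0,0,0,0,0],[0,0,0,0,0,0,0]]'; python3 -m creep '[[1,0,0,0,0,0,0],[1,0,0,0,0,0,0],[1,0,0,0,0,0,0],[1,0,0,-0.01,0,0,0],[1,0,0,-0.04,0,0,0],[1,0,0,-0.04,0,0,0],[1,0,0,0,0,0,0],[1,0,0,0,0,0,0]]'; python3 -c "
from h import *
go(.4419,-.0771,.109,1.583)"
```

```text
t: 23.3
tool_pos: [0.5926, 0.2538, 0.0214]
tool_rot: [-0.015, 3.139, 0.001]
contact_force: [0.5, -0.0, -1.2]
opening: 0.0271
t: 24.1
tool_pos: [0.5927, 0.2538, 0.1125]
tool_rot: [-0.015, 3.138, 0.002]
contact_force: [0.1, 0.2, -0.5]
opening: 0.0853
shift mm [ 154.1 -329.4    2.5] turn z deg (tool) -0.1 q6 -1.29 tilt [ 0.004  0.001 -1.   ] jawyaw 1.581 open 0.0853 t 24.1
```

```bash
python3 -m creep '[[1,0.0171,-0.0366,0,0,0,0],[1,0.0171,-0.0366,0,0,0,0],[1,0.0171,-0.0366,0,0,0,0],[1,0.0171,-0.0366,0,0,0,0],[1,0.0171,-0.0366,0,0,0,0],[1,0.0171,-0.0366,0,0,0,0],[1,0.0171,-0.0366,0,0,0,0],[1,0.0171,-0.0366,0,0,0,0],[1,0.0171,-0.0366,0,0,0,0],[1,0,0,0,0,0,0],[1,0,0,0,0,0,0]]'; python3 -c "
from h import *
go(.4419,-.0771,.008,1.583)
im=get_image('scene');cv2.imwrite('pics/s4.png',cv2.resize(im[120:400,60:480,::-1],(780,520),interpolation=2))"
```

```text
t: 25.2
tool_pos: [0.4397, -0.0777, 0.1086]
tool_rot: [0.012, -3.14, -0.002]
contact_force: [0.3, 0.9, -0.1]
opening: 0.0853
shift mm [ -2.4   0.5 100.6] turn z deg (tool) -0.3 q6 -1.92 tilt [-0.002  0.001 -1.   ] jawyaw 1.578 open 0.0853 t 25.2
```

View pics/s4.png

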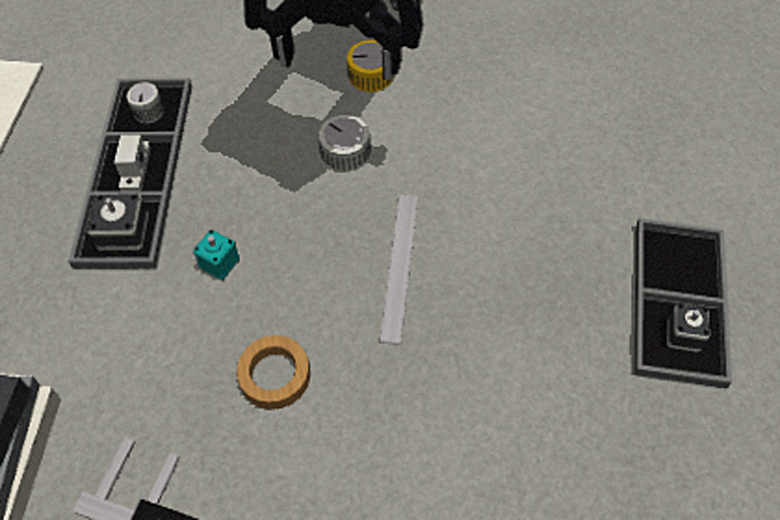

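All four parts stand upright in their bays: knob_small at about (143,100), the bearing block at (128,160), motor_large at (112,215) and motor_small at (690,325). The silver large knob at (345,143) is the last one to move.

```bash
python3 -m creep '[[1,-0.002,0,0.03,0,0,0],[1,0,0,0.03,0,0,0],[1,0,0,0.025,0,0,0],[1,0,0,0.014,0,0,0],[1,0,0,0,0,0,0],[0,0,0,0,0,0,0],[0,0,0,0,0,0,0],[0,0,0,0,0,0,0],[0,0,0,0,0,0,0],[0,0,0,0,0,0,0],[0,0,0,0,0,0,0],[0,0,0,0,0,0,0]]' 40; python3 -m creep '[[0,0,0,-0.02,0,0,0],[0,0,0,-0.035,0,0,0],[0,0,0,-0.035,0,0,0],[0,0,0,0,0,0,0],[0,0,0,0,0,0,0]]'; python3 -c "
from h import *
go(.5171,.2524,.1,1.583)"
```

```text
t: 26.45
tool_pos: [0.4443, -0.0777, 0.0124]
tool_rot: [-0.015, 3.138, -0.001]
contact_force: [1.3, 2.4, 6.0]
opening: 0.0486
t: 26.95
tool_pos: [0.4432, -0.0776, 0.1014]
tool_rot: [-0.015, 3.14, -0.001]
contact_force: [0.0, 0.2, -2.0]
opening: 0.0481
shift mm [-77.1 329.3   1.3] turn z deg (tool) -0.1 q6 -1.92 tilt [ 0.002 -0.001 -1.   ] jawyaw 1.581 open 0.0481 t 26.95
```

```bash
python3 -m creep '[[0,-0.0094,0.0412,0,0,0,0],[0,-0.0094,0.0412,0,0,0,0],[0,-0.0094,0.0412,0,0,0,0],[0,-0.0094,0.0412,0,0,0,0],[0,-0.0094,0.0412,0,0,0,0],[0,-0.0094,0.0412,0,0,0,0],[0,-0.0094,0.0412,0,0,0,0],[0,-0.0094,0.0412,0,0,0,0],[0,0,0,0,0,0,0],[0,0,0,0,0,0,0]]'; python3 -c "
from h import *
go(.5171,.2524,.0165,1.583)"
```

```text
t: 27.95
tool_pos: [0.5132, 0.2531, 0.0982]
tool_rot: [0.018, -3.137, 0.003]
contact_force: [-0.1, -1.2, -1.1]
opening: 0.0486
shift mm [-4.3 -0.5 81.7] turn z deg (tool) -0.0 q6 -1.25 tilt [-0.004 -0.002 -1.   ] jawyaw 1.583 open 0.0486 t 27.95
```

```bash
python3 -m creep '[[0,-0.003,0,0.03,0,0,0],[0,0,0,0.03,0,0,0],[0,0,0,0.013,0,0,0],[0,0,0,0.006,0,0,0],[0,0,0,0.003,0,0,0],[0,0,0,0,0,0,0],[0,0,0,0,0,0,0]]'; python3 -m creep '[[1,0,0,0,0,0,0],[1,0,0,0,0,0,0],[1,0,0,0,0,0,0],[1,0,0,-0.01,0,0,0],[1,0,0,-0.04,0,0,0],[1,0,0,-0.04,0,0,0],[1,0.04,-0.02,-0.01,0,0,0],[1,0.04,-0.02,-0.01,0,0,0],[1,0.04,-0.02,-0.01,0,0,0],[1,0.04,-0.02,-0.01,0,0,0],[1,0,0,0,0,0,0],[1,0,0,0,0,0,0]]'; python3 - <<'E'
from h import *
ps=[]
for c in("top","scene"):
    im=get_image(c);ps.append(im)
t=np.load("pics/top0.npy")
cv2.imwrite("pics/f.png",cv2.resize(np.vstack([ps[0][100:290,90:480],ps[1][150:340,80:470]])[:,:,::-1],None,fx=1.5,fy=1.5,interpolation=2))
print(models.search_frame("top","tape_roll"))
E
```

```text
t: 28.65
tool_pos: [0.5188, 0.2532, 0.0202]
tool_rot: [-0.015, 3.139, 0.001]
contact_force: [1.2, -0.7, -0.7]
opening: 0.0482
t: 29.85
tool_pos: [0.3587, 0.1713, 0.1503]
tool_rot: [-0.015, 3.137, 0.002]
contact_force: [-0.7, -0.2, 0.6]
opening: 0.0852
[{'extent': [285.9, 116.7, 316.5, 148.9], 'conf': 0.69}, {'extent': [385.5, 151.3, 419.5, 179.9], 'conf': 0.56}]
```

View pics/f.png

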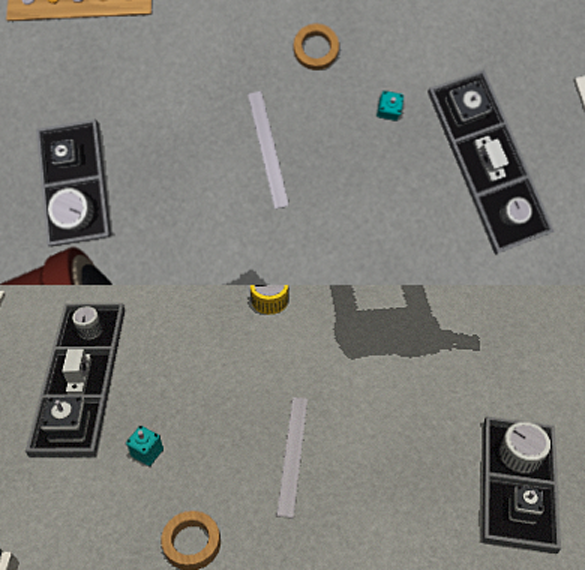

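Both views show all five parts upright inside their bays. The tape, the teal motor and the yellow knob are where they were, and the gripper is clear.

```bash
python3 -c "
from station import finish_job
print(finish_job())"
```

```text
the job is handed in; nothing more can be done
None
```

I made up both kits and handed the job in after about 30 s of robot time, well under the 122 s limit; no verdict is reported.

- **Three-bay tray:** motor_large is in the far bay, the bearing block in the middle and the narrower knob in the near bay.
- **Two-bay tray:** motor_small is in the far bay and the wider knob in the near one.

**Last checks:** The final top and scene pictures show each part upright and roughly centred in its own bay, with the gripper open and clear. The tape, the turquoise motor and the yellow knob look unmoved.

- **Tape detector:** it found the tape where it started, within about 3 pixels. It also reported a second, lower-confidence "tape" in tray_three, which I take to be motor_large seen wrongly.
- **Not measured:** I judged the final positions by eye from the pictures. I let each part go about 1–4 mm above the bay floor and it settled from there.

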